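Free the oil stone and hold it up level

ROBOT

A 7-joint arm with a two-finger parallel gripper is mounted at the origin on the work surface; the furniture and walls round the work are solid. World frame = base frame: x ahead of the robot, y to its left, z up, the work surface at z = 0. Lengths are in m, angles in degrees, forces in N, time in s.
With the tool pointing down it reaches from about 0.425 to 0.825 m from the base axis. Payload 3.6 kg.
Tool frame: the origin (TCP) lies at the very end of the fingers, on their centre line; the grasp point (between the pads) lies 19 mm behind it (bot.tcp_to_grasp is the distance from the TCP to the grasp point, in m); z points along the fingers, y is the line along which they close (so a half turn about z gives the same grasp; the last joint's range is limited). The gripper opens to 85 mm and grips with 20 to 120 N. Pads are 22 mm wide; open, the fingers measure 114 mm over their backs; the gripper's body (76 mm by 85 mm) begins 54 mm behind the grasp point. The pads swing forward as they close: fully open they stand 13 mm farther back than shut.
Start: joints at [68.669, 35.231, -0.722, 81.555, 0.464, 63.22, -2.315], TCP at [0.22, -0.611, 0.231] pointing down, gripper open.
Joint ranges: [-178.69, 178.69], [-17.37, 117.87], [-77.05, 75.6], [15.02, 138.74], [-78.02, 258.01], [0.78, 113.62], [-162.83, 162.83]. Speed limits (degrees/s): [159.86, 159.86, 180, 180, 180, 180, 180].

INTERFACE

Orientations are given as [roll, pitch, yaw] about the fixed x, y, z axes, in that order (R = Rz(yaw) Ry(pitch) Rx(roll)).
In Python, from bench import bot gives the robot as it stands. Calls block until the motion is done:
- bot.move_to(position, orientation): joint-space move of the TCP to a pose.
- bot.servo_line(position, frame=None, max_speed=0.15, threshold=None): straight line of the TCP; frame=None keeps the orientation; max_speed is the mean speed in m/s. With threshold (N) it stops when the force on the tool has changed by that much, and returns True; else False.
- bot.move_j(angles): joint-space move.
- bot.open_gripper() and bot.close(force=None): open the fingers fully, or close them until they stop; force is the grip in N (None keeps the last).
- bot.sleep(seconds).
- bot.solve_ik(position, orientation): joint angles nearest the present ones, or None.
- bot.read_state(): the state.
- bot.get_image(name): name is "side" or "top"; returns a dict with "pixels" (480x640x3 uint8, blue, green, red), "depth" (480x640 float32, m along the optical axis (not along the pixel's ray), 0 where there is no reading), "K" (3x3 intrinsics, pixels), "R" (3x3) and "t" (3): a world point X has camera coordinates R X + t. Camera axes: x right, y down, z forward; pixel columns grow to the right and rows downward; lengths in m; the calibration is good to about 2 mm. A picture is of the moment at which its call begins.
A pose or a line that the arm cannot do raises bot.IKError and nothing moves.
- bot.hand_in(): hands the job in; it is judged then, once.
Trained networks look in a picture, given as the dict that the camera call returned (one of the last four; its "shot" number tells which), for a name from the list of things; names that differ only in an ending like _2 or _b are one class to them, and where a whole thing is asked for, a point or a joint stands for the part that bears it (a point fixed in the world has none). Each returns a list of dicts, best first, with "conf" (0 to 1); they miss things now and then, are a little off and sometimes report something else, mostly with a low value. They report only what shows in the picture. A call takes as long as a camera call.
- bot.boxes_of(target, picture): "box" ([left, top, width, height] in pixels, round what is visible of it).
The state is a dict: "clock": time; "joints": joint angles; "qd": joint speeds; "joint_torque": joint torques, N m; "position": TCP position; "tool_rot": TCP orientation; "force": force on the tool from outside, world axes, zero at the start; "torque": the same for the moment, N m; "opening": opening from 0.0 (shut) to 1.0 (fully open); "gripper_force": force on a finger pad.
Only numpy, scipy, OpenCV 4.12 (cv2) and the standard library are available. Lean on these libraries where they do the work, as an engineer would, in place of code of your own. Each camera call takes 0.05 s, during which the arm holds its last target. There are 200 camera calls.

TASK

Turn the long hexagon nuts at both ends of the bench holder about a quarter turn anticlockwise, so that their steel tongues swing fully off the oil stone's wooden base. Then lift the stone with its base straight up out of the holder, keeping it level, and finish while holding it level and still in the air over the holder, about 15 cm higher than it lay, so that I can sight across its face for hollows. Leave the screw tin, the chisel and the short offcut that lie round the holder where they are.

Things in the scene. Friction and masses are not known exactly. Their poses are not given: they have to be found in the camera images.
- holder: bench holder fixed to the worktop: plywood plate 90 x 300 x 18 mm, long along its y; origin at the centre of its underside, z up. Near each end stands a wooden end block 44 x 45 x 19.5 mm on the plate, and four low cleats (10 mm high, 69 to 91 mm from the middle along y) stand beside the stone; between the cleats both long sides of the stone are free.
- oil_stone: oil stone in its wooden base (one rigid loose piece, 0.3 to 0.6 kg, centre of mass in the middle): base 64 x 190 x 18 mm, on it the grey stone 50 x 150 x 18 mm, so 36 mm high in all, long along its y; origin at the centre of its underside. At the start it lies on the plate of the holder, its length along the holder's, with 2 mm play.
- stone_mid (a point): centre of the oil stone with base, half-way up (18 mm over its underside, level with the top of the wooden base); x across its width, y along its length, z up. Can be gripped across the 50 mm stone or the 64 mm base.
- nut_a (a point): middle of the long hexagon nut at the holder's +y end, on its upright axis 121 mm from the holder's middle, 63 mm above the worktop: 30 mm across flats, 40 mm tall (20 mm above and below this point; a stud stands 4 mm out of its top). The frame turns with the nut: two flats face +x and -x, the others are 60 degrees on; the tongue points along -y. The stone's top is 9 mm below this point.
- nut_b (a point): the like nut at the holder's -y end, its tongue pointing along its own +y; otherwise the same as nut_a.
- hold_a (a joint): turn of nut_a, fast to a steel tongue (16 mm wide, 5 mm thick, reaching 38 mm from the axis): 0 = tongue straight along the holder, over the end of the wooden base; grows anticlockwise seen from above, stop at 1.75 rad; starts between 0 and 0.4; the tongue is off the base from 0.95 rad. Stays where it is left; turning takes about 0.06 N m.
- hold_b (a joint): the same for nut_b; also anticlockwise.
- screw_tin: open round tin, 74 mm across, 34 mm high, beyond the holder's -y end; origin at the centre of its underside. Leave alone.
- chisel_b: chisel 265 mm long, 30 mm high, lying along the robot's side (-x) of the holder, about 100 mm from its middle line; origin under its centre. Leave alone.
- offcut_3: hardwood offcut 40 x 130 x 30 mm, lying lengthwise beyond the holder's +y end; origin at the centre of its underside. Leave alone.

How it is judged (in metres and radians):
On the way, in this order (a step that is already met when the one before it is completed fails the run):
1. both tongues are turned off the wooden base while the stone still lies in the holder (value of joint each of hold_a, hold_b above 1 rad and z of stone_mid in the frame of holder below 0.042 m), for 0.2 s.
2. the stone is lifted clear of the holder and its cleats, in the fingers (z of stone_mid in the frame of holder above 0.08 m and contact force between oil_stone and the fingers above 1 N and contact force between oil_stone and holder below 0.1 N), for 0.2 s.
At the end, for the whole second after the job is handed in: The stone is held in the fingers, touching nothing of the holder, 11 to 19 cm higher than it lay, within 5 cm of the holder's middle seen from above, level within 0.1 rad, and still (under 3 cm/s and 0.15 rad/s); both tongues are still turned off (at least 0.95 rad) (z of stone_mid in the frame of holder between 0.146 and 0.226 m and horizontal distance between stone_mid and holder below 0.05 m and angle between stone_mid's own z axis and vertical below 0.1 rad and linear speed of oil_stone below 0.03 m/s and angular speed of oil_stone below 0.15 rad/s and contact force between oil_stone and the fingers above 1 N and contact force between oil_stone and holder below 0.1 N and value of joint each of hold_a, hold_b above 0.95 rad); the arm keeps its last pose, push and grip.
It fails at once if the stone is tipped more than 0.25 rad (angle between stone_mid's own z axis and vertical above 0.25 rad).
It fails at once if the tin, chisel or offcut beside the holder is moved more than 2.5 cm (distance of any of screw_tin, chisel_b, offcut_3 from where it was at the start of the episode above 0.025 m).
It also fails if it takes over 53 s, if anything falls off the work surface, if the arm or the gripper's body presses on something with over 40 N, if the wrist force passes 120 N, or if a joint passes its speed limit or range.

## Working session

There is one attempt and no reset: what is moved stays moved. The work goes in short steps, each a Python script; the robot and the scene stay as the last script left them, time stands still between calls to the robot, and variables do not carry over. Pictures are saved under pics/ and viewed, at most 10 in all, crops included, and the job is handed in when it is done.

```bash
ls; mkdir -p pics; python3 - <<'E'
from bench import bot
import cv2,numpy as np
for n in("top","side"):
    p=bot.get_image(n); cv2.imwrite(f"pics/{n}0.png",p["pixels"]); np.savez(f"{n}0.npz",**{k:p[k] for k in("pixels","depth","K","R","t")})
    for o in("holder","oil_stone","nut_a","screw_tin","chisel_b","offcut_3"):
        for d in bot.boxes_of(o,p)[:3]:
            x,y,w,h=d["box"]; u,v=x+w/2,y+h/2; z=p["depth"][int(v),int(u)]
            X=p["R"].T@(np.linalg.inv(p["K"])@[u*z,v*z,z]-p["t"])
            print(n,o,round(d["conf"],2),np.round(d["box"]),X.round(3))
print(bot.read_state()["clock"])
E
```

```text
pics
top holder 0.78 [241. 220. 140.  46.] [ 0.454 -0.024  0.052]
top holder 0.74 [255. 276. 120.  18.] [ 0.37  -0.029  0.016]
top oil_stone 0.86 [266. 225.  89.  32.] [ 0.459 -0.024  0.052]
top oil_stone 0.23 [395. 232.  36.  37.] [ 0.441 -0.25   0.001]
top nut_a 0.78 [349. 231.  27.  21.] [ 0.448 -0.131  0.08 ]
top nut_a 0.69 [243. 225.  27.  18.] [0.472 0.086 0.077]
top screw_tin 0.61 [395. 232.  39.  36.] [ 0.442 -0.254  0.001]
top chisel_b 0.63 [259. 277. 116.  22.] [ 0.363 -0.035  0.014]
top offcut_3 0.75 [174. 225.  61.  24.] [0.481 0.204 0.031]
side holder 0.9 [240. 213.  98.  91.] [0.455 0.028 0.056]
side oil_stone 0.6 [268. 229.  56.  57.] [0.447 0.007 0.048]
side nut_a 0.77 [253. 260.  20.  22.] [0.468 0.113 0.073]
side nut_a 0.73 [314. 213.  12.  23.] [ 0.453 -0.125  0.065]
side screw_tin 0.62 [332. 210.  26.  18.] [ 0.438 -0.253  0.015]
side screw_tin 0.48 [270. 235.  58.  50.] [ 0.445 -0.002  0.036]
side chisel_b 0.67 [299. 245.  65.  56.] [ 0.365 -0.019  0.014]
side offcut_3 0.63 [202. 290.  55.  51.] [0.48  0.224 0.029]
side offcut_3 0.37 [332. 210.  25.  21.] [ 0.433 -0.234  0.024]
side offcut_3 0.18 [314. 212.  16.  24.] [ 0.451 -0.131  0.063]
0.7
```

```bash
cat > cl.py <<'E'
import numpy as np,cv2
def cloud(p):
    v,u=np.indices(p["depth"].shape); z=p["depth"].astype(float)
    C=np.stack([u*z,v*z,z],-1)@np.linalg.inv(p["K"]).T
    return (C-p["t"])@p["R"]
E
python3 - <<'E'
from cl import *
p=np.load("top0.npz"); X=cloud(p); im=p["pixels"]
cv2.imwrite("pics/topc.png",cv2.resize(im[200:310,165:440],None,fx=2.9,fy=2.9,interpolation=cv2.INTER_CUBIC))
x,y,z=X[...,0],X[...,1],X[...,2]
roi=(p["depth"]>0)&(x>.38)&(x<.54)&(y>-.2)&(y<.15)
def rect(m,n):
    q=X[m]; r=cv2.minAreaRect(q[:,:2].astype(np.float32)); print(n,len(q),q.mean(0).round(4),np.round(r[0],4),np.round(r[1],4),round(r[2],1))
rect(roi&(z>.047)&(z<.059)&(y<.06)&(y>-.11),"stone")
rect(roi&(z>.074)&(z<.095)&(y>0),"nut+y")
rect(roi&(z>.074)&(z<.095)&(y<0),"nut-y")
rect(roi&(z>.01)&(z<.1),"holder")
for a in(0,):
  s=roi&(z>.074); print(np.percentile(z[s],[5,50,95]))
rect((z>.02)&(z<.045)&(y>.14)&(y<.32)&(x>.38)&(x<.6),"offcut")
print("cam",(-p["R"].T@p["t"]).round(3))
E
```

```text
stone 1647 [ 0.4672 -0.0218  0.0529] [ 0.4681 -0.0215] [0.1495 0.0511] 86.0
nut+y 189 [0.4753 0.0986 0.0821] [0.4761 0.0989] [0.0298 0.0333] 6.3
nut-y 191 [ 0.4573 -0.1417  0.0825] [ 0.4578 -0.1418] [0.0293 0.0327] 68.9
holder 5711 [ 0.4588 -0.0173  0.0377] [ 0.4444 -0.008 ] [0.3208 0.14  ] 86.1
[0.07822114 0.08227118 0.08657544]
offcut 1123 [0.4844 0.2075 0.0285] [0.4852 0.208 ] [0.1302 0.0415] 84.8
cam [ 0.231 -0.043  1.026]
```

View pics/topc.png

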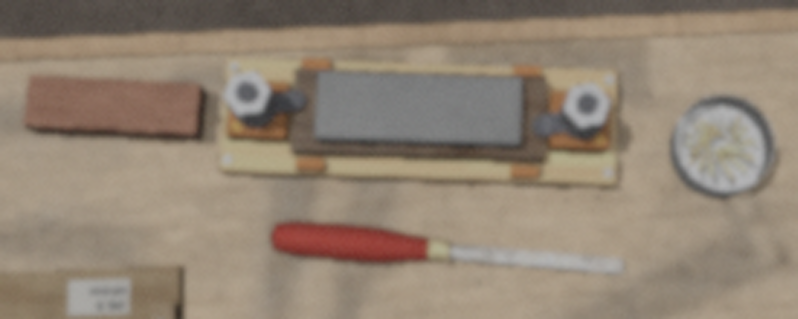

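View pics/side0.png

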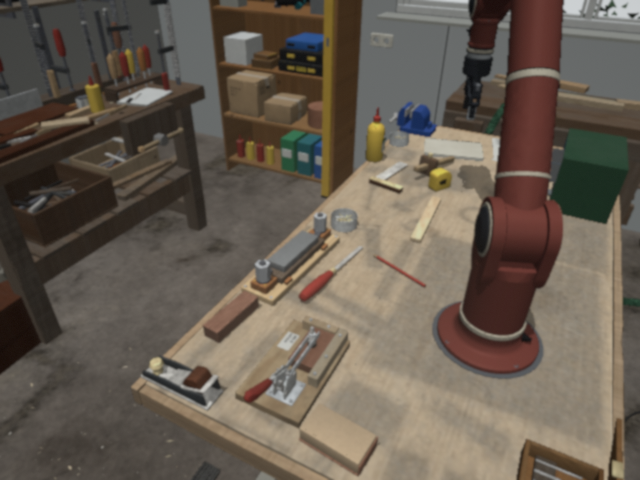

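```bash
python3 - <<'E'
from cl import *
p=np.load("top0.npz"); im=p["pixels"].astype(int); K,R,t=p["K"],p["R"],p["t"]
c=-R.T@t; v,u=np.indices(p["depth"].shape)
d=np.stack([u,v,np.ones_like(u)],-1)@np.linalg.inv(K).T@R
z0=.042; P=c+d*((z0-c[2])/d[...,2])[...,None]
psi=np.radians(-4.35); ex=np.array([np.cos(psi),np.sin(psi)]); ey=np.array([-ex[1],ex[0]])
X=cloud(p)
for n,q,s in(("a",(.4761,.0989),-1),("b",(.4578,-.1418),1)):
    D=P[...,:2]-q; r=np.hypot(*np.moveaxis(D,-1,0)); lx,ly=D@ex*s,D@ey*s
    ang=np.degrees(np.arctan2(-lx,ly))
    blue=im[...,0]-im[...,2]
    m=(r>.021)&(r<.036)&(abs(ang)<50)
    b=m&(blue>0)
    print(n,b.sum(),"ang",np.average(ang[b],weights=blue[b]).round(1),np.median(ang[b]), X[b][:,2].mean().round(4))
    for a in range(-40,50,10):
        k=m&(abs(ang-a)<5); print(a,k.sum(),im[k].mean(0).round())
E
python3 - <<'E'
import sys; sys.path.insert(0,'.')
from bench import bot
import numpy as np
for n,q in(("a",(.4761,.0989)),("b",(.4578,-.1418)),("s",(.4675,-.0215))):
    for y in range(-180,180,30):
        j=bot.solve_ik([*q,.052],[180,0,y]); print(n,y,None if j is None else np.round(j[[0,6]] if hasattr(j,'shape') else [j[0],j[6]]))
print(bot.read_state()["tool_rot"])
E
```

```text
a 28 ang 12.0 11.656915156772637 0.042
-40 17 [ 61.  84. 112.]
-30 16 [ 63.  80. 100.]
-20 17 [61. 75. 93.]
-10 15 [65. 75. 87.]
0 18 [69. 70. 73.]
10 14 [85. 81. 81.]
20 15 [89. 87. 89.]
30 16 [ 84.  93. 105.]
40 16 [ 92. 119. 142.]
b 32 ang 12.1 12.329800479053128 0.0418
-40 17 [ 82. 110. 139.]
-30 15 [ 73.  96. 123.]
-20 17 [ 71.  90. 114.]
-10 15 [ 77.  87. 103.]
0 18 [ 95.  96. 100.]
10 14 [101.  97.  97.]
20 16 [96. 92. 94.]
30 15 [73. 83. 98.]
40 18 [ 66.  92. 122.]
a -180 [ 3. 42.]
a -150 [20. 49.]
a -120 [24. 73.]
a -90 [ 24. 103.]
a -60 [ -24. -144.]
a -30 [ -19. -124.]
a 0 [ -15. -103.]
a 30 [-11. -82.]
a 60 [ -7. -58.]
a 90 [ -4. -34.]
a 120 [-2. -9.]
a 150 [ 0. 17.]
b -180 [35. 66.]
b -150 [53. 71.]
b -120 [  -4. -156.]
b -90 [   1. -136.]
b -60 [   5. -114.]
b -30 [  9. -94.]
b 0 [ 14. -74.]
b 30 [ 17. -52.]
b 60 [ 21. -29.]
b 90 [25. -6.]
b 120 [29. 16.]
b 150 [33. 40.]
s -180 [22. 49.]
s -150 [34. 61.]
s -120 [39. 85.]
s -90 [ -14. -149.]
s -60 [ -10. -129.]
s -30 [  -6. -107.]
s 0 [ -2. -86.]
s 30 [  2. -65.]
s 60 [  6. -43.]
s 90 [ 10. -21.]
s 120 [14.  1.]
s 150 [18. 25.]
[ 1.79999244e+02 -2.10669121e-03  1.98107935e+01]
```

```bash
cat > nut.py <<'E'
from bench import bot
import numpy as np,sys
def turn(q,y0=37.65,dy=70,n=5):
    bot.move_to([*q,.17],[180,0,y0])
    print("hit",bot.servo_line([*q,.052],threshold=15), end=' ')
    bot.close(40)
    s=bot.read_state(); print(s["position"],s["opening"],s["gripper_force"],np.round(s["force"],1))
    for i in range(1,n+1): bot.move_to([*q,.052],[180,0,y0+dy*i/n])
    s=bot.read_state(); print(np.round(s["tool_rot"],1),np.round(s["force"],1),np.round(s["torque"],2),s["clock"])
    bot.open_gripper()
    bot.servo_line([*q,.17],max_speed=.2)
    print(bot.read_state()["clock"])
E
python3 - <<'E'
from nut import *
import cv2
turn((.4578,-.1418))
bot.move_to([.4675,-.0215+.12,.25],[180,0,37.65])
p=bot.get_image("side"); cv2.imwrite("pics/s1.png",cv2.resize(p["pixels"][190:310,220:380],None,fx=5,fy=5,interpolation=cv2.INTER_CUBIC))
E
```

```text
hit False [ 0.45770765 -0.14147414  0.05258491] 0.3491649531925957 39.61868517100811 [-1.7  1.2  5.9]
[179.8   0.  107.4] [-0.2  0.1  4.2] [-0.03 -0.13  0.07] 5.4917
6.8167
```

View pics/s1.png

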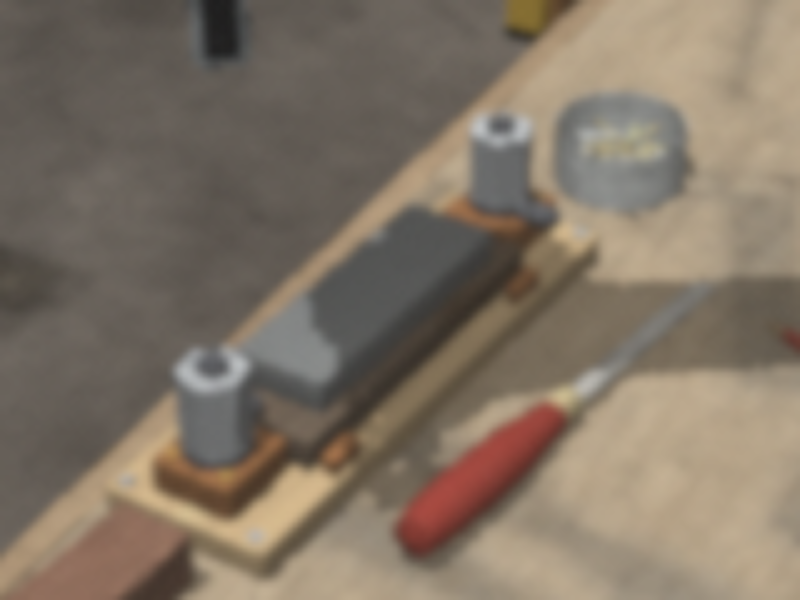

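The far nut (b), at crop pixel (502,160), now has its tongue swung out towards the robot at (540,212), off the base. The jaws closed to 29.7 mm, so they sat on the flats. Nut a at (212,405) is next, then I'll check both.

```bash
python3 - <<'E'
from nut import *
import cv2
turn((.4761,.0989))
bot.move_to([.40,.05,.30],[180,0,85.65])
for n in("side","top"):
    p=bot.get_image(n); I=p["pixels"]; I=I[190:310,220:380] if n=="side" else I[205:285,235:395]
    cv2.imwrite(f"pics/{n}2.png",cv2.resize(I,None,fx=5,fy=5,interpolation=cv2.INTER_CUBIC))
E
```

```text
hit False [0.47568196 0.09969198 0.05252865] 0.34259083632548387 40.201745820231736 [-2.7  1.3  5.1]
[179.8  -0.  107.5] [2.1 0.6 5.7] [-0.06 -0.27  0.06] 11.5083
12.8333
```

View pics/side2.png

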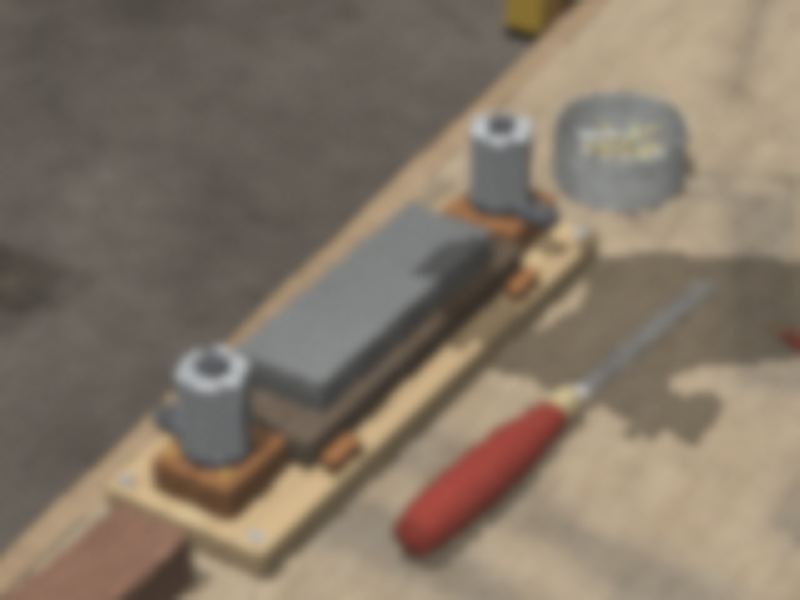

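View pics/top2.png

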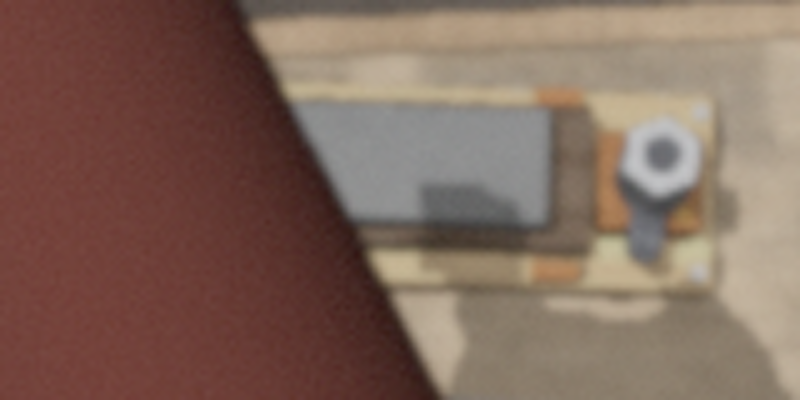

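Both tongues are off the base: nut a's shows at (168,415) in the side crop on the far side, and nut b's at (648,240) in the top crop. Next I grip the base across its width and lift.

```bash
python3 - <<'E'
from nut import *
import cv2
q=(.4670,-.0213)
o=[180,0,85.65]
bot.move_to([*q,.17],o)
print("hit",bot.servo_line([*q,.07],threshold=15),bot.servo_line([*q,.0205],max_speed=.05,threshold=8))
s=bot.read_state(); print(s["position"],np.round(s["force"],1))
bot.close(80)
s=bot.read_state(); print(s["position"],s["opening"],s["gripper_force"],np.round(s["force"],1),np.round(s["torque"],2))
z=s["position"][2]
bot.servo_line([*q,z+.012],max_speed=.03); bot.sleep(.3)
s=bot.read_state(); print(s["position"],s["opening"],s["gripper_force"],np.round(s["force"],1),np.round(s["torque"],2),s["clock"])
p=bot.get_image("side"); cv2.imwrite("pics/s3.png",cv2.resize(p["pixels"][190:310,220:380],None,fx=5,fy=5,interpolation=cv2.INTER_CUBIC))
E
```

```text
hit False False
[ 0.46720472 -0.02125133  0.02072575] [ 0.9 -0.3 -0.3]
[ 0.46783577 -0.0212908   0.02160972] 0.7240103822856887 86.24866247177124 [-0.1 -0.3  7.6] [0.01 0.19 0.03]
[ 0.46689497 -0.02127352  0.03347343] 0.7195162686716179 87.75112867355347 [ 0.4  0.6 -6.2] [ 0.03  0.02 -0.02] 17.5
```

View pics/s3.png

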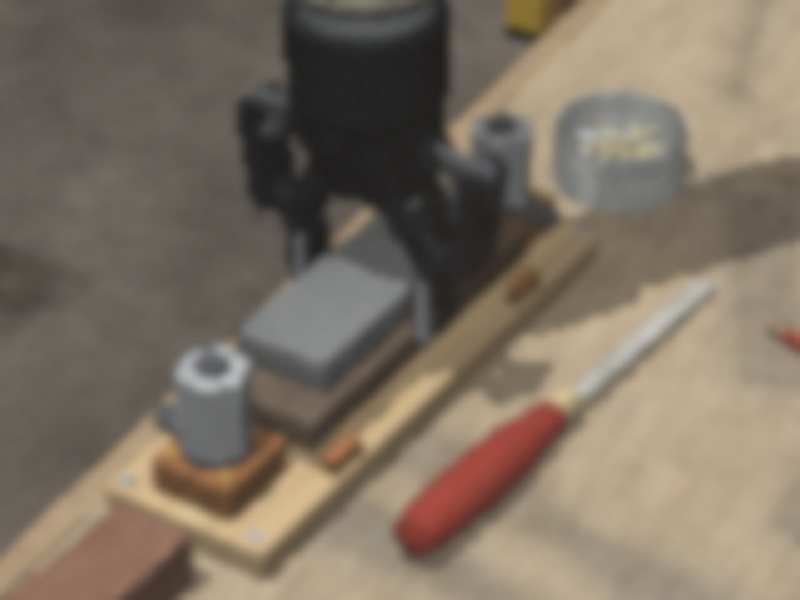

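The fingers hold the base in the middle, near (430,300). The stone is about 12 mm up and looks level. The measured load of about 6 N fits its weight, so I'll carry on up.

```bash
python3 - <<'E'
from nut import *
from cl import *
q=(.4670,-.0213)
bot.servo_line([*q,.1716],max_speed=.06); bot.sleep(.8)
s=bot.read_state(); print(s["position"],s["opening"],s["gripper_force"],np.round(s["force"],1),np.round(s["torque"],2),np.round(s["tool_rot"],1),np.abs(s["qd"]).max(),s["clock"])
p=bot.get_image("side"); I=p["pixels"]
cv2.imwrite("pics/s4.png",cv2.resize(I[140:300,200:400],None,fx=4,fy=3.75,interpolation=cv2.INTER_CUBIC))
E
```

```text
[ 0.46699545 -0.02130005  0.17159166] 0.7214136145635651 87.75859236717224 [ 0.5  0.2 -5.1] [0.02 0.01 0.05] [-180.    -0.    85.6] 0.09982558935988592 20.8
```

View pics/s4.png

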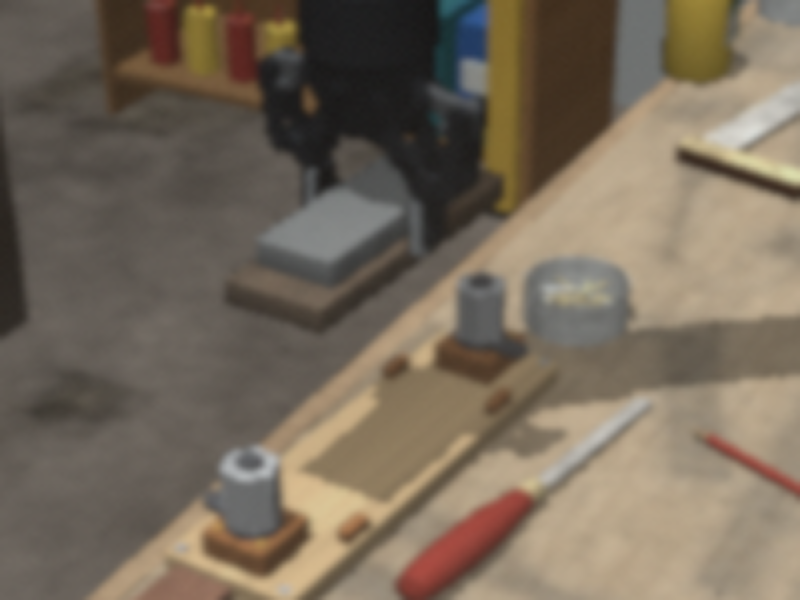

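The stone hangs over the empty holder, in the crop from (230,280) to (500,180), and looks level. Both tongues are still off. I'll fit a plane to its face and hand in if it's level.

```bash
python3 - <<'E'
from bench import bot
from cl import *
p=bot.get_image("side"); X=cloud(p)
q=X[190:209,264:302].reshape(-1,3)
q=q[(abs(q[:,2]-.205)<.02)&(abs(q[:,0]-.467)<.03)&(abs(q[:,1]+.02)<.075)]
for _ in range(4):
    A=np.c_[q[:,:2],np.ones(len(q))]; c=np.linalg.lstsq(A,q[:,2],rcond=None)[0]; r=q[:,2]-A@c; q=q[abs(r)<.004]
print(len(q),c.round(3),q[:,2].mean(),np.ptp(q[:,:2],axis=0))
if len(q)>100 and np.hypot(*c[:2])<.08: print(bot.hand_in())
E
```

```text
391 [ 0.04  -0.012  0.185] 0.20429385779601897 [0.05267495 0.09117237]
the job is handed in; nothing more can be done
None
```

The job is handed in: both tongues are off the base, and the stone is held level and still about 15 cm above the holder. A plane fit to its face gave roughly 0.04 rad of tilt; the tin and chisel are where they were, and I didn't re-measure the offcut.

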